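# Lay the tea tray from the pile and start the kettle

## Robot

A 6-joint arm with a two-finger parallel gripper is mounted at the origin on the work surface. World frame = base frame: x ahead of the robot, y to its left, z up, the work surface at z = 0. Lengths are in mm, angles in rad, forces in N, time in s.
With the tool pointing down it reaches from about 300 to 775 mm from the base axis. Payload 14.6 kg.
Tool frame: the origin (TCP) lies between the finger pads; the fingertips stand 11 mm ahead of it and the grasp point (between the pads) lies 8 mm behind it; z points along the fingers, y is the line along which they close (so a half turn about z gives the same grasp; the last joint's range is limited). The gripper opens to 94 mm and grips with 3 to 60 N. Pads are 16 mm wide; open, the fingers measure 119 mm over their backs; the gripper's body (75 mm by 177 mm) begins 78 mm behind the grasp point.
Start: joints at [-1.327, 0.3, 1.521, -0, 1.321, -0.067], TCP at [168.194, -523.641, 216.446] pointing down, gripper open.
Joint ranges: [-3.03, 3.03], [-0.79, 2.21], [0.23, 2.52], [-1.04, 4.18], [0, 3.07], [-2.55, 2.55]. Speed limits (rad/s): [2.22, 2.22, 2.57, 3.14, 3.14, 3.14].

## Interface

Orientations are given as [roll, pitch, yaw] about the fixed x, y, z axes, in that order (R = Rz(yaw) Ry(pitch) Rx(roll)).
In Python, from cell import manip gives the robot as it stands. The module is installed in compiled form; this text tells all that it offers.
- The arm moves only by the tool arm_command, never from a script. Its argument "rows" is one flat list of numbers, 5 for each row, row after row: the shift along the world's x, y, z in mm, then the turn about the world's z in degrees, then the finger opening in mm, from 0 to 94. In form: [dx, dy, dz, twist, jaw, dx, dy, dz, twist, jaw, ...]. A call has 1 to 5 rows; each row shifts and turns the commanded pose from where the row before left it; what a row does not reach is not made up. A row lasts 1/8 s, in which the tool goes at most 62.5 mm and 10.7 degrees, less where a joint would pass 70% of its speed; a pose out of reach is approached as far as the arm can. A call is refused whole if a number of a shift passes 62.5 or a number of a turn 10.7, either way. A call with a gripper value outside its range is refused whole. The fingers move at their own pace and stop on an object; "newtons" is the grip in N (left out, the last holds). Time passes only in rows, so rows that do not move let the fingers close. It gives the time, the measured TCP pose, the force and the opening at its end, in the units of the state.
- manip.read_state(): the state, without advancing time (a new reading comes with each control period).
- manip.camera(name): name is "side" or "top" or "wrist"; returns a dict with "image" (384x512x3 uint8, blue, green, red), "z_map" (384x512 float32, mm along the optical axis (not along the pixel's ray), 0 where there is no reading), "fx", "fy", "cx", "cy" (pixels), "D" ([k1, k2, p1, p2, k3] as OpenCV has them; the pictures are not rectified), "pose" (4x4, takes a point from camera to world coordinates). Camera axes: x right, y down, z forward; pixel columns grow to the right and rows downward; lengths in mm; the calibration is good to about 2 mm. A picture is of the moment at which its call begins.
- manip.sign_off(): hands the job in, once; it reports no verdict.
The state is a dict: "clock": time; "joints": joint angles; "qd": joint speeds; "effort": joint torques, N m; "eef_pos": TCP position; "eef_rot": TCP orientation; "wrist_force": force on the tool from outside, world axes, zero at the start; "moment": the same for the moment, N m; "finger_gap": finger opening in mm.
Only numpy, scipy, OpenCV 4.12 (cv2) and the standard library are available. Lean on these libraries where they do the work, as an engineer would, in place of code of your own. Each camera call takes 0.05 s, during which the arm holds its last target. There are 200 camera calls.

## Task

Get the tea things ready: the serving tray (the one with the low ends) lies second from the bottom of the pile of narrow wooden trays. Get it out and lay it centred and lengthwise on the cork mat, put whatever lay above it back on the bottom tray, in the same order and properly nested, leaving the bottom tray where it stands, and stand every steel cup upright on the floor of the serving tray. When all that is done, press the hob's start button fully down and let it come up again; leave the kettle, pepper mill and bowl alone.

Things in the scene. Friction and masses are not known exactly. Their poses are not given: they have to be found in the camera images.
- tray_bottom: Bottom tray of the pile of 3 or 4, plain wood, loose on the counter (z = 0), 350 g. 200 mm long (x), 62 wide (y), 31 high; foot 187 x 49, 5 high; floor 192 x 54 at z 10; walls 4 thick, rim at z 31. Origin: centre of the foot's underside, z up. The foot drops with 2.5 mm play inside the rim of the tray below: stacked trays rise 26 mm each.
- tray_serving: Serving tray, second from the bottom of the pile, loose, about 220 g; its two end walls rise only to z 16. 200 mm long (x), 62 wide (y), 31 high; foot 187 x 49, 5 high; floor 192 x 54 at z 10; walls 4 thick, rim at z 31. Origin: centre of the foot's underside, z up. The foot drops with 2.5 mm play inside the rim of the tray below: stacked trays rise 26 mm each.
- tray_plain: Plain tray, third from the bottom, directly on the serving tray, loose, about 220 g. 200 mm long (x), 62 wide (y), 31 high; foot 187 x 49, 5 high; floor 192 x 54 at z 10; walls 4 thick, rim at z 31. Origin: centre of the foot's underside, z up. The foot drops with 2.5 mm play inside the rim of the tray below: stacked trays rise 26 mm each.
- tray_divided: Tray with a divider across its middle (to z 24, 6 thick); if present, the fourth and top one, on the plain tray; about 220 g. 200 mm long (x), 62 wide (y), 31 high; foot 187 x 49, 5 high; floor 192 x 54 at z 10; walls 4 thick, rim at z 31. Origin: centre of the foot's underside, z up. The foot drops with 2.5 mm play inside the rim of the tray below: stacked trays rise 26 mm each.
- cork_mat: Cork mat 210 (x, length) x 76 (y) x 8 mm thick, fixed; origin at the centre of its underside, on the counter. The serving tray belongs on it.
- silicone_mat: Empty near-black silicone mat 210 (x, length) x 76 (y) x 3 mm thick, fixed; origin at the centre of its underside. A free spot on which trays may be set aside.
- steel_mat: Bright metal mat 210 (x, length) x 76 (y) x 3 mm thick, fixed; origin at the centre of its underside. The one to three cups stand on it at first, in a row along its x.
- cup1: Steel cup without handle (one to three of these are present), outside 46 mm across at the foot, 48 mm at the rim, 50 mm high, wall 2.5 mm, heavy 10 mm bottom, about 130 g, loose. Origin: centre of its underside, z towards the mouth.
- cup2: Steel cup without handle (one to three of these are present), outside 46 mm across at the foot, 48 mm at the rim, 50 mm high, wall 2.5 mm, heavy 10 mm bottom, about 130 g, loose. Origin: centre of its underside, z towards the mouth.
- cup3: Steel cup without handle (one to three of these are present), outside 46 mm across at the foot, 48 mm at the rim, 50 mm high, wall 2.5 mm, heavy 10 mm bottom, about 130 g, loose. Origin: centre of its underside, z towards the mouth.
- hob: Portable black hob 320 (x) x 240 (y) x 50 mm high, fixed; origin at the centre of its underside. Its control strip with the button lies on the -x side, the kettle stands on the +x side.
- hob_button_top (a point): Centre of the top face of the round white push button (28 mm across) on the hob's control strip; pressed straight down.
- hob_button (a joint): Travel of the hob's start button in m: 0 up, 0.006 fully down; a spring of about 5 N at full travel returns it.
- kettle: Stainless kettle, 150 mm across, 175 mm high with its handle, spout to its +x, 0.9 kg, loose on the hob; origin at the centre of its underside. To be left alone.
- pepper_mill: Wooden pepper mill, 54 mm across, 155 mm high, loose beyond the mats; origin at the centre of its underside. To be left alone.
- bowl: Grey silicone bowl, 130 mm across, 55 mm high, loose beyond the mats; origin at the centre of its underside. To be left alone.
There are look-alikes about, which are no part of the job. Leave any blue look-alike of the cup2 alone.

How it is judged:
By the outcome, as a careful person would: the job done as asked, in the order asked, and still so for the second after the job is handed in, with the robot touching nothing.
Of cup1, cup2, cup3, tray_divided only 2 to 4 are there at a start; the rules pass over those that are not, and their reading is None.
At some moment in a run one of cup1, cup2, cup3 may be knocked a few centimetres aside while the robot is not near it.
It also fails if it takes over 210 s, if anything falls off the work surface, if the arm or the gripper's body presses on something with over 40 N, if the wrist force passes 120 N, or if a joint passes its speed limit or range.

## Working session

There is one attempt and no reset: what is moved stays moved. The work goes in short steps, Python scripts to look and compute and a tool call to move; the robot and the scene stay as the last step left them, time stands still between calls to the robot, and variables do not carry over. Pictures are saved under pics/ and viewed, on a budget of 14 in all, crops included, one or two more only if the job needs it, and the job is handed in when it is done.

Besides the shell and the picture viewer there is one more tool, called after "Emit:" by a JSON object that holds its "method" and its "body". arm_command: Moves the arm, as the interface text tells. Its arguments: {"type":"object","properties":{"rows":{"type":"array","items":{"type":"number"}},"newtons":{"type":"number"}},"required":["rows"]}

```bash
mkdir -p pics; cat > h.py <<'E'
import numpy as np, cv2
from cell import manip
def shot(n):
    c=manip.camera(n); c['K']=np.array([[c['fx'],0,c['cx']],[0,c['fy'],c['cy']],[0,0,1.]]); return c
def ray(c,uv,z):
    p=cv2.undistortPoints(np.array(uv,float).reshape(-1,1,2),c['K'],np.array(c['D'],float)).reshape(-1,2)
    d=np.c_[p,np.ones(len(p))]@c['pose'][:3,:3].T; o=c['pose'][:3,3]
    return o+d*((z-o[2])/d[:,2])[:,None]
def cloud(c):
    h,w=c['z_map'].shape; v,u=np.mgrid[:h,:w]
    p=cv2.undistortPoints(np.c_[u.ravel(),v.ravel()].astype(float).reshape(-1,1,2),c['K'],np.array(c['D'],float)).reshape(-1,2)
    P=np.c_[p,np.ones(len(p))]*c['z_map'].reshape(-1,1)
    W=P@c['pose'][:3,:3].T+c['pose'][:3,3]; W[c['z_map'].ravel()==0]=np.nan
    return W.reshape(h,w,3)
E
python3 - <<'E'
from h import *
for n in('top','side'):
    c=shot(n); cv2.imwrite(f'pics/{n}0.png',cv2.resize(c['image'],(800,600))); print(n,c['pose'].round(2).tolist(),c['fx'])
    np.savez(f'{n}0.npz',**{k:v for k,v in c.items()})
s=manip.read_state(); print(s)
E
```

```text
top [[-0.01, -0.99, 0.16, 458.3], [-1.0, 0.01, 0.03, 21.69], [-0.03, -0.16, -0.99, 1079.76], [0.0, 0.0, 0.0, 1.0]] 383.5919193850991
side [[-0.96, -0.22, 0.18, 353.89], [-0.28, 0.72, -0.64, 852.52], [0.01, -0.66, -0.75, 1020.21], [0.0, 0.0, 0.0, 1.0]] 473.2943306730703
{'clock': 0.1, 'joints': array([-1.32657459e+00,  3.00420035e-01,  1.52153842e+00, -2.00877124e-05,
        1.32071886e+00, -6.66170800e-02]), 'qd': array([ 0.00043241,  0.00022553, -0.00321731,  0.00086954, -0.00102299,
        0.00043655]), 'effort': array([ 1.32343015e-03, -5.32643795e+01, -3.53281581e+01,  7.09410198e-02,
        2.34385132e-02, -6.11561882e-05]), 'eef_pos': array([ 168.14733084, -523.41648177,  215.93238575]), 'eef_rot': array([-3.14050910e+00, -5.27891993e-05,  3.10843767e-01]), 'wrist_force': array([0.31361904, 0.46528169, 0.2543986 ]), 'moment': array([-0.01127792, -0.01851922, -0.05253816]), 'finger_gap': 94.18562381431809}
```

View pics/top0.png

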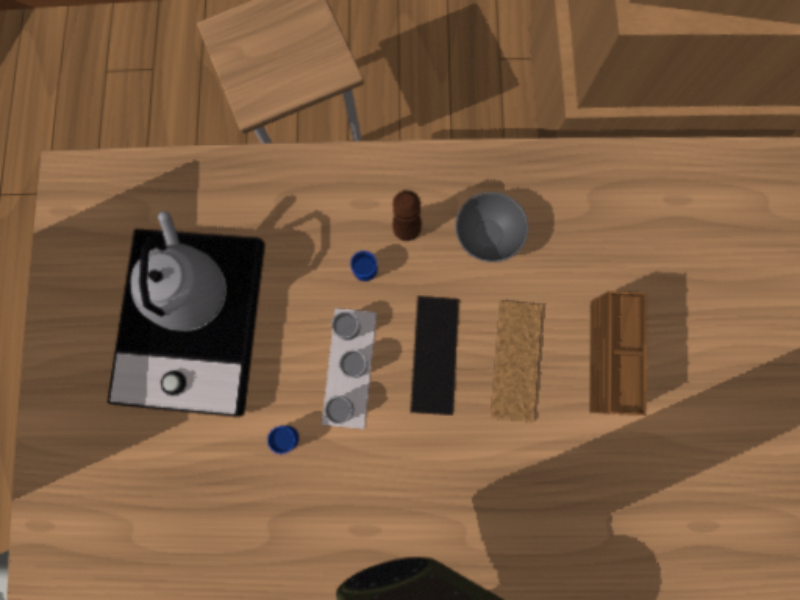

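View pics/side0.png

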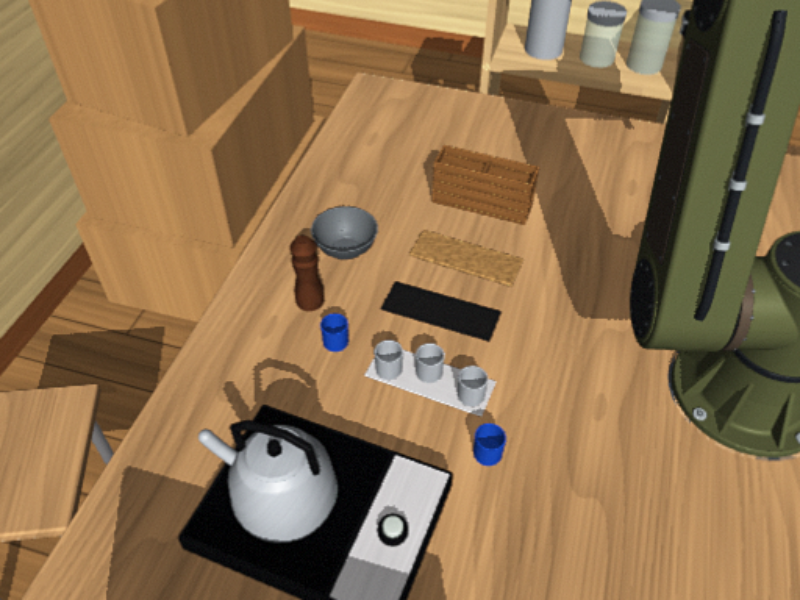

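The top view shows the pile at (620,352). Its top tray is divided, so there are 4 trays. The cork mat is at (517,360), the black mat at (436,355), three grey cups at (346,324), (354,363) and (339,410) on the steel mat, and the button at (173,382). The two blue cups at (364,265) and (284,439) are look-alikes: the real cups are steel grey and stand on the bright mat. Next I'll measure.

```bash
cat >> h.py <<'E'
def rect(xy):
    (cx,cy),(w,h),a=cv2.minAreaRect(np.float32(xy))
    if w<h: w,h,a=h,w,a-90
    a=(a+90)%180-90
    return np.round([cx,cy,w,h,a],1)
def blobs(m,amin=60):
    n,l,s,ce=cv2.connectedComponentsWithStats(m.astype(np.uint8))
    return [(l==i) for i in range(1,n) if s[i,4]>=amin]
def cups(c,z0=3,W=None):
    """grey cups: rim points from depth -> circle centre; world window excludes hob/bowl"""
    W=cloud(c) if W is None else W
    im=c['image'].astype(int); sat=im.max(2)-im.min(2)
    m=(W[...,2]>z0+12)&(W[...,2]<z0+60)&(sat<40)
    out=[]
    for b in blobs(m,40):
        p=W[b]; zt=np.percentile(p[:,2],95); t=p[p[:,2]>zt-5]
        v,u=np.nonzero(b); 
        (x,y),r=cv2.minEnclosingCircle(np.float32(t[:,:2]))
        out.append((round(x,1),round(y,1),round(r,1),round(zt,1),round(p[:,2].min(),1),int(u.mean()),int(v.mean())))
    return out
E
python3 - <<'E'
from h import *
for n in('top','side'):
    c=dict(np.load(n+'0.npz')); W=cloud(c); im=c['image']; hsv=cv2.cvtColor(im,cv2.COLOR_BGR2HSV); Z=W[...,2]
    print(n)
    g=(W[...,0]>250)&(W[...,0]<720)
    for nm,m in {'pile rim':(Z>100)&(Z<116)&g&(W[...,1]<-100),'pile all':(Z>20)&(Z<116)&g&(W[...,1]<-150),'dark mat':(im.max(2)<45)&(Z<12)&g&(abs(W[...,1])<250)}.items():
        for b in blobs(m,100): print(nm,rect(W[b][:,:2]),b.sum(),np.nanpercentile(W[b][:,2],[5,50,95]).round(1))
    print('cups',cups(c))
    m=(Z>5)&(Z<12)&g&(abs(W[...,1])<300)
    for b in blobs(m,200): print('z5-12',rect(W[b][:,:2]),b.sum(),np.median(W[b][:,2]).round(1))
    s=im.astype(int);m=(s.min(2)>130)&(s.max(2)-s.min(2)<30)&(Z<60)
    for b in blobs(m,60):
        v,u=np.nonzero(b); print('white',rect(W[b][:,:2]),b.sum(),u.mean().round(),v.mean().round(),np.median(W[b][:,2]).round(1))
    print('counter z',np.nanmedian(Z[abs(Z)<15]))
E
```

```text
top
pile rim [ 531.2 -331.4  200.1   64.6   -4.1] 562 [100.8 108.1 111.9]
pile all [ 531.2 -331.   200.1   65.4   -4.1] 2739 [ 36.2  89.1 110. ]
dark mat [537.5 -25.8 204.9  71.6  -4.3] 1850 [0.1 3.5 6.7]
cups [(759.6, -126.1, 65.3, np.float64(56.9), np.float64(15.0), 315, 142), (766.1, 22.4, 19.4, np.float64(61.4), np.float64(16.3), 261, 147), (598.7, 416.2, 194.4, np.float64(54.0), np.float64(15.4), 122, 214), (588.5, 132.1, 23.7, np.float64(55.2), np.float64(15.1), 220, 207), (520.3, 119.3, 23.8, np.float64(56.1), np.float64(15.1), 224, 231), (441.3, 143.8, 23.9, np.float64(54.8), np.float64(15.0), 215, 262)]
z5-12 [ 527.  -169.4  214.3   79.5   -6.3] 1937 8.6
white [515.2 129.3 138.2  74.5  -6.2] 648 220.0 234.0 3.6
white [484.9 398.7 164.8  83.3  84.7] 1490 125.0 246.0 50.6
white [421.3 132.9  64.2  21.9 -89.9] 104 225.0 270.0 3.4
white [   3.  1018.3   59.5   23.    10.7] 66 2.0 374.0 -391.7
counter z 0.6057062637298714
side
pile rim [ 528.9 -329.2  200.3   72.5   -3.9] 418 [100.6 105.8 110.7]
pile all [ 638.  -974.1  234.2   21.1   89.6] 284 [ 24.6  65.9 110.8]
pile all [ 508.
[... 883 characters left out ...]
 144.9, 25.8, np.float64(54.2), np.float64(15.1), 302, 245), (600.7, 421.2, 193.5, np.float64(54.3), np.float64(15.1), 212, 334)]
z5-12 [ 524.2 -167.5  216.    82.8   -7.1] 1116 8.1
white [ 494.  -940.2   80.7   31.4   22.2] 208 350.0 31.0 36.1
white [ 356.2 -942.5   72.3   30.4   19. ] 185 385.0 36.0 34.8
white [ 238.2 -940.9   69.5   32.6   16.7] 179 415.0 41.0 36.3
white [ 777.3 -165.5   26.4   25.3  -43.7] 66 220.0 145.0 20.5
white [517.1 131.7 211.5  78.4  -5.8] 1494 273.0 243.0 5.6
white [538.4 100.1  69.8  44.7 -48.3] 121 274.0 224.0 40.9
white [458.  120.7  59.4  46.2 -56. ] 119 301.0 238.0 41.2
white [486.3 400.9 169.3  86.2  84.5] 2343 256.0 329.0 50.9
counter z 0.39832106389690125
```

```bash
python3 - <<'E'
from h import *
for n in('top','side'):
    c=dict(np.load(n+'0.npz')); W=cloud(c); im=c['image']; hsv=cv2.cvtColor(im,cv2.COLOR_BGR2HSV)
    def f(m,z,box):
        g=m&(W[...,0]>box[0])&(W[...,0]<box[1])&(W[...,1]>box[2])&(W[...,1]<box[3])&(abs(W[...,2]-z)<9)
        g=cv2.morphologyEx(g.astype(np.uint8),cv2.MORPH_OPEN,np.ones((3,3)))
        b=max(blobs(g),key=lambda b:b.sum()); v,u=np.nonzero(b)
        # subpixel: use convex hull outline pixels, grow half pixel
        cnt=cv2.findContours(b.astype(np.uint8),0,2)[0][0]
        return rect(ray(c,cnt.reshape(-1,2),z)[:,:2]),b.sum()
    print(n,'dark',f(im.max(2)<45,3,(380,700,-120,60)))
    b,g_,r=[im[...,i].astype(int) for i in range(3)]
    ck=W[...,:2]; 
    # sample cork and counter colours
    for nm,p in(('cork',(527,-169)),('counter',(527,-230))):
        d=np.hypot(W[...,0]-p[0],W[...,1]-p[1])<15; print(nm,hsv[d].mean(0).round(),hsv[d].std(0).round())
    h=hsv[...,0]; print('cork',f((h>=16)&(h<=28)&(hsv[...,1]>110),8,(400,660,-240,-100)))
    print('steel',f((hsv[...,1]<40)&(hsv[...,2]>110),3,(380,660,70,190)))
    # button
    m=(np.abs(W[...,2]-58)<16)&(W[...,1]>300)&(W[...,0]<560)
    v,u=np.nonzero((np.hypot(W[...,0]-490,W[...,1]-400)<45)); crop=im[v.min():v.max(),u.min():u.max()]
    z=W[v.min():v.max(),u.min():u.max(),2]; print(u.min(),v.min()); 
    cv2.imwrite(f'pics/btn_{n}.png',cv2.resize(crop,None,fx=8,fy=8,interpolation=0)); print(z[::3,::3].round())
E
python3 -c "
import cv2,numpy as np
a,b=[cv2.resize(cv2.imread(f'pics/btn_{n}.png'),(390,500)) for n in('top','side')]
cv2.imwrite('pics/btn.png',np.hstack([a,b]))"
```

```text
top dark (array([537.6, -25.9, 205. ,  71.7,  -4.3]), np.int64(1849))
cork [ 15. 133. 134.] [0. 1. 6.]
counter [ 14. 118. 150.] [0. 1. 9.]Traceback (most recent call last):
  File "<stdin>", line 17, in <module>
  File "<stdin>", line 7, in f
ValueError: max() iterable argument is empty
[ WARN:0@0.019] global loadsave.cpp:275 findDecoder imread_('pics/btn_top.png'): can't open/read file: check file path/integrity
Traceback (most recent call last):
cv2.error: OpenCV(4.12.0) /io/opencv/modules/imgproc/src/resize.cpp:4208: error: (-215:Assertion failed) !ssize.empty() in function 'resize'
```

```bash
python3 - <<'E'
from h import *
for n in('top','side'):
    c=dict(np.load(n+'0.npz')); W=cloud(c); im=c['image']; hsv=cv2.cvtColor(im,cv2.COLOR_BGR2HSV)
    if n=='top': print(hsv[226:234,328:334].reshape(-1,3)[::6].tolist(), W[230,331], hsv[226:234,365:371].reshape(-1,3)[::6].tolist())
    def f(m,z,box):
        g=m&(W[...,0]>box[0])&(W[...,0]<box[1])&(W[...,1]>box[2])&(W[...,1]<box[3])&(abs(W[...,2]-z)<9)
        g=cv2.morphologyEx(g.astype(np.uint8),cv2.MORPH_CLOSE,np.ones((5,5)))
        g=cv2.morphologyEx(g,cv2.MORPH_OPEN,np.ones((5,5)))
        bl=blobs(g)
        if not bl: return None
        b=max(bl,key=lambda b:b.sum())
        cnt=cv2.findContours(b.astype(np.uint8),0,2)[0][0]
        return rect(ray(c,cnt.reshape(-1,2),z)[:,:2]),b.sum()
    bx=(380,660,-240,-90)
    for t in(140,150,160): print(n,t,f(hsv[...,1]>t,8,bx))
    print('steel',f((hsv[...,1]<40)&(hsv[...,2]>110),3,(380,660,70,190)))
    v,u=np.nonzero((np.hypot(W[...,0]-490,W[...,1]-400)<45)); crop=im[v.min():v.max(),u.min():u.max()]
    print('btn crop',u.min(),v.min(),crop.shape); 
    cv2.imwrite(f'pics/btn_{n}.png',cv2.resize(crop,(390,500),interpolation=0))
    m=(W[...,2]>55)&(W[...,2]<75)&(np.hypot(W[...,0]-490,W[...,1]-400)<60)
    for b in blobs(m,8): print('btn?',W[b].mean(0).round(1),rect(W[b][:,:2]),b.sum())
E
python3 -c "
import cv2,numpy as np
a,b=[cv2.imread(f'pics/btn_{n}.png') for n in('top','side')]
cv2.imwrite('pics/btn.png',np.hstack([a,b]))"
```

```text
[[15, 134, 126], [16, 133, 128], [15, 134, 135], [15, 134, 137], [15, 132, 141], [15, 134, 133], [15, 133, 119], [15, 132, 122]] [ 526.32194139 -172.09822737    9.01791023] [[14, 117, 164], [14, 119, 152], [14, 120, 145], [13, 117, 146], [13, 116, 147], [14, 118, 155], [14, 118, 162], [14, 119, 163]]
top 140 None
top 150 None
top 160 None
steel (array([515.5, 128.1, 208.4,  76. ,  -5.8]), np.int64(1057))
btn crop 104 228 (32, 34, 3)
btn? [486.5 425.2  65.8] [486.5 428.2  43.2  40.   10.8] 202
side 140 (array([ 525.7, -165.5,  209.5,   79.7,   -6.4]), np.int64(1211))
side 150 None
side 160 None
steel (array([496.6, 132.7, 169.7,  79.4,  -7.6]), np.int64(865))
btn crop 235 309 (38, 40, 3)
btn? [486.9 433.4  65.6] [487.6 431.1  42.9  40.9 -73.6] 318
```

View pics/btn.png

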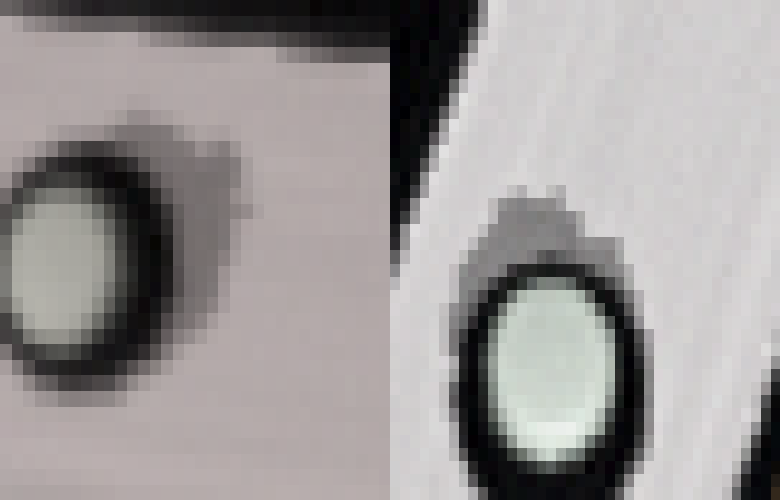

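The white button cap sits inside a black collar: around (60,270) in the left crop and (550,370) in the right. I'll refine that later with the wrist camera. The cork mat in the top view still needs a better fix, and then I'll move over the pile.

```bash
python3 - <<'E'
from h import *
c=dict(np.load('top0.npz')); W=cloud(c); hsv=cv2.cvtColor(c['image'],cv2.COLOR_BGR2HSV)
for t in(123,126,129):
    g=(hsv[...,1]>t)&(W[...,0]>380)&(W[...,0]<660)&(W[...,1]>-240)&(W[...,1]<-90)&(abs(W[...,2]-8)<10)
    g=cv2.morphologyEx(g.astype(np.uint8),cv2.MORPH_OPEN,np.ones((5,5)))
    for b in blobs(g,300):
        cnt=cv2.findContours(b.astype(np.uint8),0,2)[0][0]; print(t,rect(ray(c,cnt.reshape(-1,2),8)[:,:2]),b.sum())
s=manip.read_state(); print(s['eef_pos'],s['eef_rot'])
E
```

```text
123 [ 525.4 -170.5  210.3   77.3   -6.4] 2079
126 [ 525.4 -170.5  209.1   76.    -6.5] 2025
129 [ 526.  -170.9  206.7   74.8   -6.5] 1899
[ 168.14733084 -523.41648177  215.93238575] [-3.14050910e+00 -5.27891993e-05  3.10843767e-01]
```

Emit:
{"method": "arm_command", "body": {"rows": [52,28,0,-5,94,52,28,0,-5,94,52,28,0,-5,94,52,28,0,-5,94,52,28,0,-2,94], "newtons": 40}}

```text
clock: 0.72
eef_pos: [429.7, -382.4, 216.3]
eef_rot: [-3.141, 0.0, -0.075]
wrist_force: [-0.0, 0.1, -0.9]
finger_gap: 93.5
```

Emit:
{"method": "arm_command", "body": {"rows": [52,28,0,0,94,50,25,0,0,94,0,0,0,0,94]}}

```text
clock: 1.1
eef_pos: [532.5, -328.3, 215.3]
eef_rot: [-3.141, 0.001, -0.069]
wrist_force: [-0.4, 0.0, -1.1]
finger_gap: 93.9
```

```bash
python3 - <<'E'
from h import *
c=shot('wrist'); s=manip.read_state(); print(s['clock'],s['eef_pos'],np.degrees(s['eef_rot']))
W=cloud(c); np.savez('w1.npz',**c); print(c['pose'].round(2).tolist())
m=(W[...,2]>100)&(W[...,2]<118)
for b in blobs(m,300): print(rect(W[b][:,:2]),b.sum())
cv2.imwrite('pics/w1.png',c['image'])
E
```

```text
1.15 [ 530.95102688 -329.56152635  215.49101691] [-1.79959356e+02  7.33719239e-02 -4.05238727e+00]
[[-0.07, -0.96, -0.25, 605.97], [-1.0, 0.07, 0.02, -334.26], [-0.0, 0.25, -0.97, 384.33], [0.0, 0.0, 0.0, 1.0]]
[ 529.6 -333.1  199.3   62.6   -3.7] 2662
```

View pics/w1.png

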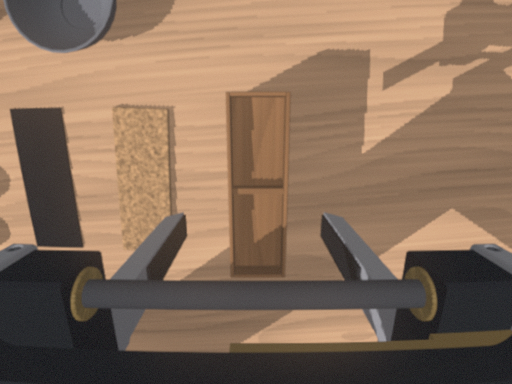

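The wrist view shows the pile centred at about (258,185) between the fingers, with the cork mat at (143,178) and the black mat at (47,178). I'll descend and grip the plain tray, lifting the divided tray on top of it as one unit.

Emit:
{"method": "arm_command", "body": {"rows": [-1,-2.5,-60,0,94,0,0,-50,0,94,0,0,-34,0,94,0,0,0,0,80,0,0,0,0,70], "newtons": 40}}

```text
clock: 1.78
eef_pos: [529.3, -334.1, 74.3]
eef_rot: [3.14, -0.002, -0.074]
wrist_force: [-0.7, -0.4, -0.1]
finger_gap: 77.5
```

Emit:
{"method": "arm_command", "body": {"rows": [0,0,0,0,50,0,0,0,0,50,0,0,0,0,50], "newtons": 40}}

```text
clock: 2.15
eef_pos: [529.6, -333.3, 74.0]
eef_rot: [3.141, -0.002, -0.073]
wrist_force: [-0.9, 2.8, 7.3]
finger_gap: 61.9
```

Emit:
{"method": "arm_command", "body": {"rows": [0,0,4,0,50,0,0,8,0,50,0,0,15,0,50,0,0,30,0,50,0,0,30,0,50]}}

```text
clock: 2.78
eef_pos: [529.2, -333.1, 161.2]
eef_rot: [3.141, -0.0, -0.073]
wrist_force: [0.2, -0.0, -4.8]
finger_gap: 61.2
```

```bash
python3 - <<'E'
from h import *
c=shot('side'); s=manip.read_state(); print(s['clock'],s['eef_pos'],s['wrist_force'],s['finger_gap'])
cv2.imwrite('pics/s1.png',cv2.resize(c['image'][40:250,180:420],None,fx=3,fy=2.7))
E
```

```text
2.825 [ 530.39681738 -333.95995189  165.85180284] [ 0.53020743 -1.04777047  0.02758984] 61.51681151268942
```

View pics/s1.png

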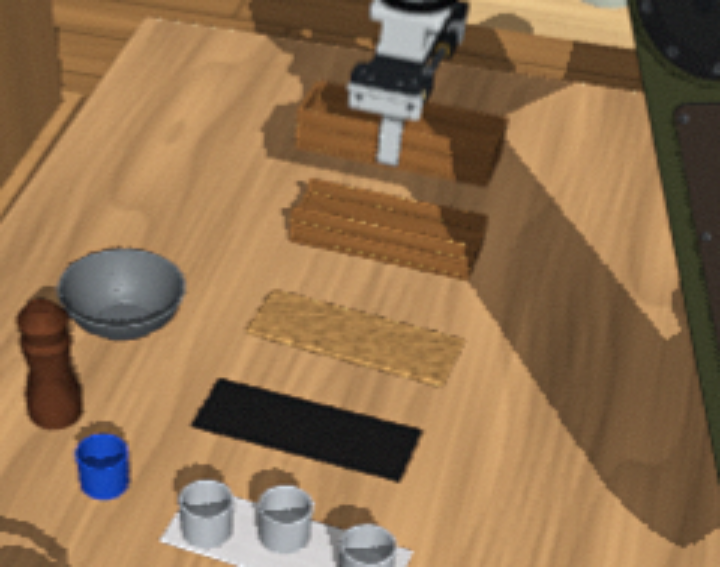

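Both upper trays hang cleanly from the gripper at (400,135), and bottom plus serving remain at (385,230). Next I carry them to the black mat.

Emit:
{"method": "arm_command", "body": {"rows": [1,60,0,0,50,2,62,0,0,50,2,62,0,0,50,2,62,0,0,50,1,62,0,0,50]}}

```text
clock: 3.45
eef_pos: [537.0, -23.2, 159.8]
eef_rot: [3.142, -0.001, -0.073]
wrist_force: [1.1, -1.3, -5.6]
finger_gap: 61.7
```

Emit:
{"method": "arm_command", "body": {"rows": [0,0,-50,0,50,0,0,-50,0,50,0,0,-20,0,50,0,0,-8,0,50,0,0,-4,0,50]}}

```text
clock: 4.08
eef_pos: [537.6, -25.2, 27.9]
eef_rot: [3.142, -0.001, -0.073]
wrist_force: [0.3, -0.3, -5.0]
finger_gap: 61.4
```

Emit:
{"method": "arm_command", "body": {"rows": [0,0,-2,0,50,0,0,0,0,50]}}

```text
clock: 4.32
eef_pos: [537.5, -25.2, 26.1]
eef_rot: [3.142, -0.001, -0.073]
wrist_force: [-0.2, 0.4, -4.1]
finger_gap: 61.9
```

Emit:
{"method": "arm_command", "body": {"rows": [0,0,-1,0,50,0,0,0,0,50]}}

```text
clock: 4.58
eef_pos: [537.5, -25.2, 25.0]
eef_rot: [3.142, -0.001, -0.073]
wrist_force: [-2.4, 0.4, 1.7]
finger_gap: 61.8
```

Emit:
{"method": "arm_command", "body": {"rows": [0,0,-1,0,50,0,0,0,0,50]}}

```text
clock: 4.82
eef_pos: [537.6, -25.2, 25.0]
eef_rot: [3.141, -0.001, -0.073]
wrist_force: [-9.0, 1.3, 17.2]
finger_gap: 62.0
```

Contact, so I release and go up, then back to the pile for the serving tray.

Emit:
{"method": "arm_command", "body": {"rows": [0,0,1,0,70,0,0,0,0,94,0,0,0,0,94,0,0,50,0,94,0,0,60,0,94]}}

```text
clock: 5.45
eef_pos: [536.6, -25.1, 134.9]
eef_rot: [-3.142, 0.002, -0.073]
wrist_force: [0.9, 1.1, 0.5]
finger_gap: 93.8
```

Emit:
{"method": "arm_command", "body": {"rows": [-2,-60,30,0,94,-2,-60,0,0,94,-1,-60,0,0,94,-1,-60,0,0,94,0,-60,0,0,94]}}

```text
clock: 6.08
eef_pos: [531.0, -323.0, 162.3]
eef_rot: [3.142, -0.0, -0.073]
wrist_force: [1.1, 0.1, -0.5]
finger_gap: 93.8
```

Emit:
{"method": "arm_command", "body": {"rows": [-2,-6,0,0,94,0,0,0,0,94]}}

```text
clock: 6.32
eef_pos: [529.1, -326.9, 162.0]
eef_rot: [-3.141, 0.001, -0.074]
wrist_force: [-0.1, -0.3, 0.7]
finger_gap: 94.3
```

```bash
python3 - <<'E'
from h import *
c=shot('wrist'); s=manip.read_state(); print(s['clock'],s['eef_pos'],np.degrees(s['eef_rot']))
W=cloud(c); cv2.imwrite('pics/w2.png',c['image'])
for lo,hi in((45,66),(22,36)):
  m=(W[...,2]>lo)&(W[...,2]<hi)
  for b in blobs(m,300): print(lo,rect(W[b][:,:2]),b.sum())
t=shot('top'); np.savez('top1.npz',**t); W=cloud(t)
for b in blobs((W[...,2]>45)&(W[...,2]<66)&(W[...,0]<680)&(W[...,0]>380),100): print('top',rect(W[b][:,:2]),b.sum())
print(cups(t))
E
```

```text
6.375 [ 529.40252133 -326.13888391  162.21339664] [-1.79975056e+02  1.93247145e-02 -4.16885887e+00]
45 [ 706.  -136.5   89.    25.4  -83.8] 642
45 [ 532.  -304.   198.6    4.3   -3.8] 904
45 [ 527.6 -361.8  199.5    4.4   -3.8] 963
45 [546.6 -56.  128.3   6.9  -3.8] 1159
22 [721.8 -99.8  55.4  17.8  52.7] 560
22 [548.  -57.5 173.5   4.7  -3.9] 1355
top [565.2 419.8 253.  240.9  -5.5] 5581
top [538.  -24.7 200.3  62.1  -3.8] 383
[(759.1, -127.1, 65.3, np.float64(56.5), np.float64(15.0), 315, 142), (767.3, 22.4, 19.5, np.float64(61.2), np.float64(15.3), 261, 147), (599.1, 418.0, 193.4, np.float64(54.0), np.float64(15.7), 122, 214), (588.6, 131.9, 23.9, np.float64(55.3), np.float64(15.0), 220, 207), (520.3, 119.2, 23.6, np.float64(55.0), np.float64(15.0), 224, 232), (441.5, 143.9, 23.9, np.float64(55.6), np.float64(15.0), 215, 262)]
```

View pics/w2.png

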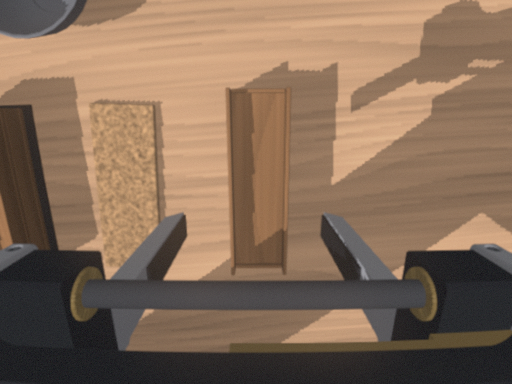

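The serving tray, with its low ends, is now on top at (258,178), and the upper pair stands on the black mat. I'll grip the serving tray by its side walls.

Emit:
{"method": "arm_command", "body": {"rows": [0,-6.5,-60,0,94,0,0,-40,0,94,0,0,-14,0,94,0,0,0,0,80,0,0,0,0,75], "newtons": 40}}

```text
clock: 7.05
eef_pos: [530.3, -333.7, 50.4]
eef_rot: [3.14, -0.002, -0.073]
wrist_force: [0.1, 0.2, 0.7]
finger_gap: 77.7
```

Emit:
{"method": "arm_command", "body": {"rows": [0,0,-4,0,75,0,0,0,0,50,0,0,0,0,50,0,0,0,0,50], "newtons": 30}}

```text
clock: 7.55
eef_pos: [529.4, -333.5, 44.7]
eef_rot: [3.142, -0.0, -0.073]
wrist_force: [-1.2, 2.3, 3.0]
finger_gap: 61.9
```

Emit:
{"method": "arm_command", "body": {"rows": [0,0,4,0,50,0,0,10,0,50,0,0,46,0,50,0,0,0,0,50]}}

```text
clock: 8.05
eef_pos: [530.7, -334.5, 108.5]
eef_rot: [3.138, -0.006, -0.073]
wrist_force: [0.1, -0.5, -2.0]
finger_gap: 62.0
```

Emit:
{"method": "arm_command", "body": {"rows": [-1,55,0,-1,50,-2,55,0,-1.3,50,-1,54,0,0,50,0,0,-45,0,50,0,0,-25,0,50]}}

```text
clock: 8.68
eef_pos: [524.4, -168.5, 32.3]
eef_rot: [-3.141, 0.002, -0.112]
wrist_force: [0.5, 0.0, -3.0]
finger_gap: 61.7
```

Emit:
{"method": "arm_command", "body": {"rows": [0,0,-5,0,50,0,0,0,0,50]}}

```text
clock: 8.93
eef_pos: [525.4, -169.7, 29.7]
eef_rot: [3.142, -0.0, -0.114]
wrist_force: [-0.5, -0.1, -3.2]
finger_gap: 62.0
```

Emit:
{"method": "arm_command", "body": {"rows": [0,0,-2,0,50,0,0,0,0,50]}}

```text
clock: 9.18
eef_pos: [525.6, -169.7, 28.0]
eef_rot: [3.141, -0.001, -0.114]
wrist_force: [-0.4, -0.2, -1.9]
finger_gap: 61.6
```

Emit:
{"method": "arm_command", "body": {"rows": [0,0,-1,0,50,0,0,0,0,50]}}

```text
clock: 9.43
eef_pos: [525.5, -169.6, 26.6]
eef_rot: [3.141, -0.0, -0.113]
wrist_force: [-0.1, -0.5, -1.1]
finger_gap: 61.7
```

```bash
python3 - <<'E'
from h import *
t=shot('top'); s=manip.read_state(); print(s['eef_pos'],s['wrist_force'])
cv2.imwrite('pics/t2.png',cv2.resize(t['image'][170:290,250:430],None,fx=4.4,fy=4.4))
E
```

```text
[ 525.49778385 -169.62004927   26.66300437] [-0.75051547 -0.67853019 -0.10444922]
```

View pics/t2.png

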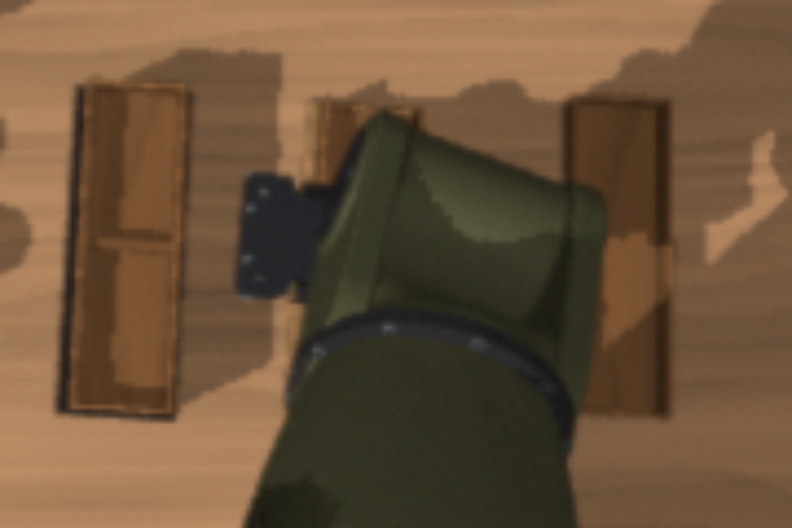

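The view shows the arm over the serving tray on the cork at (365,200), with the single bottom tray at (620,250) and the pair at (125,250). I'll lower 1 mm more, release, lift and measure how well the tray is centred.

Emit:
{"method": "arm_command", "body": {"rows": [0,0,-1,0,50,0,0,0,0,50,0,0,0,0,94,0,0,0,0,94]}}

```text
clock: 9.98
eef_pos: [525.4, -169.5, 25.4]
eef_rot: [3.142, -0.0, -0.113]
wrist_force: [-0.5, 0.1, -0.1]
finger_gap: 78.5
```

Emit:
{"method": "arm_command", "body": {"rows": [0,0,55,0,94,0,0,60,0,94,0,40,40,0.5,94,2,60,0,1,94,6,45,0,1,94]}}

```text
clock: 10.6
eef_pos: [533.2, -22.7, 181.0]
eef_rot: [-3.142, -0.001, -0.069]
wrist_force: [1.0, -1.1, 0.1]
finger_gap: 93.9
```

```bash
cat >> h.py <<'E'
def cork(t):
    """tray rim and cork mat edges in one picture: rim from depth, cork colour/hull by ray at 8"""
    W=cloud(t); hsv=cv2.cvtColor(t['image'],cv2.COLOR_BGR2HSV); Z=W[...,2]
    box=(W[...,0]>400)&(W[...,0]<650)&(W[...,1]>-240)&(W[...,1]<-100)
    tr=W[box&(Z>29)&(Z<46)][:,:2]; mat=W[box&(Z>4.5)][:,:2]
    return rect(tr),rect(mat)
E
python3 - <<'E'
from h import *
t=shot('top'); s=manip.read_state(); print(s['clock'],s['eef_pos'],s['eef_rot'])
print('top',cork(t)); w=shot('wrist'); print('wrist',cork(w)); d=shot('side'); print('side',cork(d))
for n,c in(('t',t),('s',d)):
    W=cloud(c); Z=W[...,2]
    print(n,'bottom',rect(W[(Z>20)&(Z<40)&(W[...,1]<-290)&(W[...,1]>-375)&(W[...,0]>400)&(W[...,0]<650)][:,:2]))
    print(n,'pair',rect(W[(Z>54)&(Z<66)&(abs(W[...,1]+25)<45)&(W[...,0]>400)&(W[...,0]<650)][:,:2]))
a=cv2.resize(t['image'][170:290,250:430],None,fx=4.4,fy=4.4); cv2.imwrite('pics/t3.png',a)
E
```

```text
10.65 [533.61534584 -18.74967292 180.70557454] [-3.14046987e+00 -6.93107465e-04 -6.55790433e-02]
top (array([ 525.5, -174.7,  202.9,   58.3,   -3.3]), array([ 5.246e+02, -1.700e+02,  2.488e+02,  1.348e+02,  1.000e-01]))
wrist (array([ 525.4, -170.1,  200.9,   63.6,   -6. ]), array([ 531.8, -150.7,  204.5,  109.5,   -8.9]))
side (array([ 525.4, -166.4,  199.8,   69.6,   -5.7]), array([ 517.9, -160.9,  231.5,  126.1,    9.8]))
t bottom [ 531.1 -331.8  199.2   64.9   -3.4]
t pair [499.3 -21.9  61.1  29.2  84.4]
s bottom [ 500.1 -327.3  143.    69.6   -4.2]
s pair [536.8 -23.6 199.5  68.1  -3.8]
```

View pics/t3.png

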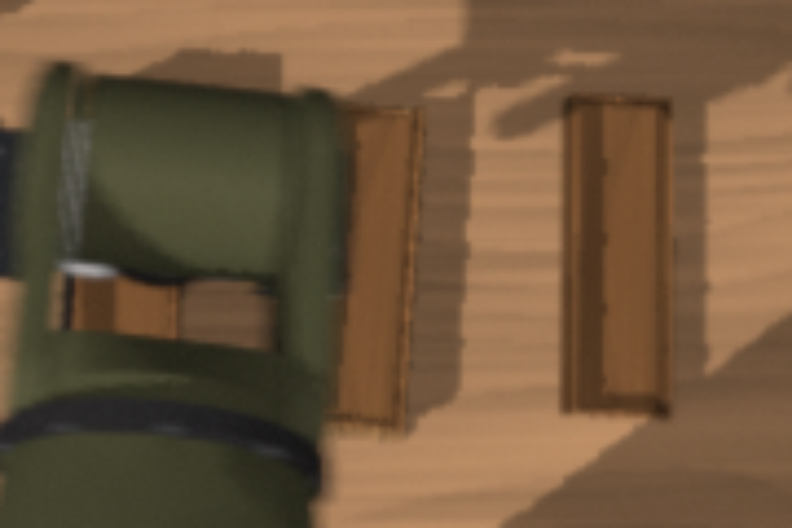

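Emit:
{"method": "arm_command", "body": {"rows": [0,0,0,-0.4,94,0,0,0,0,94]}}

```text
clock: 11.0
eef_pos: [533.3, -25.5, 180.2]
eef_rot: [3.142, 0.0, -0.078]
wrist_force: [0.1, -0.0, 0.6]
finger_gap: 94.3
```

```bash
python3 - <<'E'
from h import *
w=shot('wrist'); s=manip.read_state(); print(s['eef_pos'],s['eef_rot'])
W=cloud(w); Z=W[...,2]
for b in blobs((Z>54)&(Z<66)&(abs(W[...,1]+25)<60)&(W[...,0]<650),100): print(rect(W[b][:,:2]),b.sum())
E
```

```text
[533.26462812 -25.43917148 180.28764421] [ 3.14154995e+00  2.01031678e-04 -7.81132031e-02]
[537.4 -25.8 200.1  62.5  -4. ] 2065
```

Emit:
{"method": "arm_command", "body": {"rows": [4.2,0,-60,0.3,94,0,0,-60,0,94,0,0,-30,0,94,0,0,-5,0,80,0,0,0,0,75], "newtons": 40}}

```text
clock: 11.68
eef_pos: [538.1, -24.9, 26.3]
eef_rot: [3.142, -0.001, -0.072]
wrist_force: [0.1, 0.5, 0.5]
finger_gap: 77.7
```

Emit:
{"method": "arm_command", "body": {"rows": [0,0,0,0,50,0,0,0,0,50,0,0,0,0,50]}}

```text
clock: 12.05
eef_pos: [538.2, -24.8, 26.7]
eef_rot: [3.141, -0.002, -0.071]
wrist_force: [-1.8, -1.0, 7.2]
finger_gap: 62.0
```

Emit:
{"method": "arm_command", "body": {"rows": [0,0,5,0,50,0,0,20,0,50,0,0,50,0,50,0,0,50,0,50,0,0,0,0,50]}}

```text
clock: 12.68
eef_pos: [538.9, -24.6, 154.0]
eef_rot: [3.141, -0.006, -0.071]
wrist_force: [-0.4, -1.4, -5.2]
finger_gap: 61.7
```

Emit:
{"method": "arm_command", "body": {"rows": [-1,-60,0,0,50,-1,-62,0,0,50,-2,-62,0,0,50,-2,-62,0,0,50,-1,-62,0,0,50]}}

```text
clock: 13.3
eef_pos: [529.5, -334.0, 148.3]
eef_rot: [-3.14, 0.002, -0.071]
wrist_force: [1.3, 0.0, -4.0]
finger_gap: 62.1
```

Emit:
{"method": "arm_command", "body": {"rows": [0,0,-45,0,50,0,0,-40,0,50,0,0,-8,0,50,0,0,0,0,50]}}

```text
clock: 13.8
eef_pos: [530.6, -332.3, 57.4]
eef_rot: [-3.141, 0.0, -0.071]
wrist_force: [0.6, -0.1, -4.4]
finger_gap: 62.0
```

Emit:
{"method": "arm_command", "body": {"rows": [0,0,-2,0,50,0,0,0,0,50]}}

```text
clock: 14.05
eef_pos: [531.0, -332.7, 56.5]
eef_rot: [3.141, -0.001, -0.071]
wrist_force: [-0.3, 0.4, -5.2]
finger_gap: 61.8
```

Emit:
{"method": "arm_command", "body": {"rows": [0,0,-2,0,50,0,0,0,0,50]}}

```text
clock: 14.3
eef_pos: [530.5, -332.5, 53.4]
eef_rot: [-3.142, -0.0, -0.071]
wrist_force: [0.4, -0.2, -5.0]
finger_gap: 61.6
```

Emit:
{"method": "arm_command", "body": {"rows": [0,0,-2,0,50,0,0,0,0,50]}}

```text
clock: 14.55
eef_pos: [530.4, -332.5, 51.1]
eef_rot: [-3.141, 0.0, -0.071]
wrist_force: [1.1, 0.7, -4.6]
finger_gap: 61.8
```

Below the rim and still carrying the full weight, so it's inside. On down to the seat.

Emit:
{"method": "arm_command", "body": {"rows": [0,0,-1,0,50,0,0,0,0,50]}}

```text
clock: 14.8
eef_pos: [530.5, -332.5, 50.3]
eef_rot: [-3.142, 0.0, -0.071]
wrist_force: [-0.0, 0.5, -4.7]
finger_gap: 61.7
```

Emit:
{"method": "arm_command", "body": {"rows": [0,0,-1,0,50,0,0,0,0,50]}}

```text
clock: 15.05
eef_pos: [530.6, -332.6, 49.7]
eef_rot: [3.141, -0.0, -0.071]
wrist_force: [-2.1, 0.7, 0.4]
finger_gap: 61.8
```

Emit:
{"method": "arm_command", "body": {"rows": [0,0,0,0,70,0,0,0,0,94,0,0,0,0,94,0,0,55,0,94,0,0,60,0,94]}}

```text
clock: 15.68
eef_pos: [530.2, -332.3, 165.3]
eef_rot: [-3.141, 0.001, -0.071]
wrist_force: [0.5, -1.1, 0.9]
finger_gap: 93.9
```

Emit:
{"method": "arm_command", "body": {"rows": [-8,60,0,0,94,-8,60,0,0,94,-8,60,0,0,94,-8,60,0,0,94,-8,60,0,0,94]}}

```text
clock: 16.3
eef_pos: [490.1, -30.7, 164.7]
eef_rot: [-3.142, -0.001, -0.072]
wrist_force: [0.3, 0.2, 0.6]
finger_gap: 93.9
```

Emit:
{"method": "arm_command", "body": {"rows": [-5,60,0,0,94,-5,60,0,0,94,0,40,0,0,94,0,0,0,0,94]}}

```text
clock: 16.8
eef_pos: [480.3, 129.6, 164.5]
eef_rot: [-3.141, -0.0, -0.068]
wrist_force: [0.3, -0.4, -0.3]
finger_gap: 93.8
```

```bash
python3 - <<'E'
from h import *
t=shot('top'); d=shot('side'); w=shot('wrist'); s=manip.read_state(); print(s['clock'],s['eef_pos'],s['eef_rot'])
for n,c in(('t',t),('s',d),('w',w)):
    W=cloud(c); Z=W[...,2]
    if n!='w':
        print(n,cork(c)[0],'pile',rect(W[(Z>77)&(Z<90)&(W[...,1]<-290)&(W[...,1]>-375)&(W[...,0]>400)&(W[...,0]<650)][:,:2]))
    print(n,[q for q in cups(c,W=W) if q[2]<40])
cv2.imwrite('pics/t4.png',cv2.resize(t['image'][160:300,180:430],None,fx=3.2,fy=3.2)); np.savez('top4.npz',**t)
E
```

```text
16.95 [480.59935508 126.83002562 164.39749405] [ 3.14145771e+00 -5.07639694e-05 -7.18148073e-02]
t [ 525.8 -169.7  200.6   63.7   -6.2] pile [ 530.7 -333.   199.6   65.7   -3.5]
t [(763.8, 18.3, 17.2, np.float64(61.8), np.float64(15.4), 262, 147), (588.5, 132.3, 23.5, np.float64(55.3), np.float64(15.0), 219, 205), (429.8, 146.1, 20.3, np.float64(55.6), np.float64(15.3), 213, 267)]
s [ 526.2 -168.   200.3   68.8   -6.6] pile [ 627.3 -322.5   34.8    9.6  -75.2]
s [(588.3, 135.5, 24.5, np.float64(54.7), np.float64(15.0), 248, 228), (519.6, 120.0, 24.9, np.float64(54.5), np.float64(15.0), 274, 230), (441.0, 144.4, 25.3, np.float64(53.7), np.float64(15.0), 302, 245), (76.1, 81.5, 14.6, np.float64(19.1), np.float64(15.1), 447, 264)]
w [(594.8, -147.1, 32.3, np.float64(38.6), np.float64(15.0), 498, 62), (587.5, 131.2, 23.9, np.float64(54.6), np.float64(15.0), 239, 75), (519.5, 117.8, 23.9, np.float64(54.4), np.float64(15.0), 260, 154), (441.0, 142.4, 24.1, np.float64(54.2), np.float64(15.0), 241, 221), (396.5, 219.6, 9.4, np.float64(45.8), np.float64(15.6), 182, 255)]
```

View pics/t4.png

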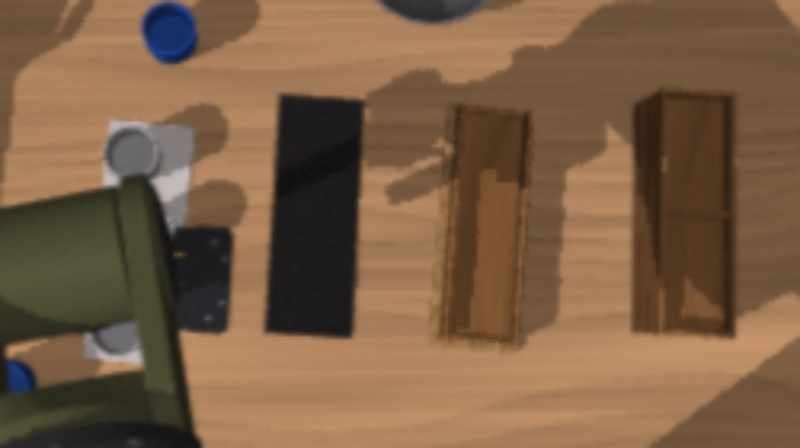

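The pile is re-nested at (685,210) and the serving tray lies centred on the cork at (488,225). All three steel cups are still on the mat and have not been knocked. First the far cup, A, at (587.8,132).

Emit:
{"method": "arm_command", "body": {"rows": [55,2,0,0,94,52,2.7,0,0,94,0,0,0,0,94,0,0,-50,0,94,0,0,-50,0,94], "newtons": 20}}

```text
clock: 17.58
eef_pos: [587.1, 131.1, 63.7]
eef_rot: [-3.141, -0.001, -0.073]
wrist_force: [0.1, 0.7, -0.4]
finger_gap: 94.0
```

Emit:
{"method": "arm_command", "body": {"rows": [0,0,-23,0,94,0,0,0,0,70,0,0,0,0,40,0,0,0,0,40,0,0,0,0,40]}}

```text
clock: 18.2
eef_pos: [587.9, 132.2, 42.3]
eef_rot: [-3.141, -0.001, -0.071]
wrist_force: [0.1, -0.5, -0.3]
finger_gap: 57.5
```

Emit:
{"method": "arm_command", "body": {"rows": [0,0,0,0,40,0,0,0,0,40,0,0,5,0,40,0,0,40,0,40,0,0,50,0,40]}}

```text
clock: 18.82
eef_pos: [586.9, 132.1, 136.8]
eef_rot: [3.141, 0.002, -0.071]
wrist_force: [1.2, 0.0, -1.0]
finger_gap: 46.4
```

Emit:
{"method": "arm_command", "body": {"rows": [0,-60,0,0,40,-1,-62,0,0,40,-1,-62,0,0,40,-1,-62,0,0,40,0,-62,0,-2.3,40]}}

```text
clock: 19.45
eef_pos: [584.2, -177.7, 136.6]
eef_rot: [-3.141, -0.0, -0.112]
wrist_force: [1.0, 1.0, -0.9]
finger_gap: 46.4
```

Emit:
{"method": "arm_command", "body": {"rows": [0,0,0,0,40,0,0,-50,0,40,0,0,-20,0,40,0,0,-5,0,40,0,0,0,0,40]}}

```text
clock: 20.08
eef_pos: [585.1, -175.6, 62.4]
eef_rot: [3.141, -0.001, -0.111]
wrist_force: [0.1, -0.1, -1.5]
finger_gap: 45.9
```

```bash
python3 - <<'E'
from h import *
d=shot('side'); s=manip.read_state(); print(s['clock'],s['eef_pos'],s['eef_rot'],s['wrist_force'])
cv2.imwrite('pics/s5.png',cv2.resize(d['image'][60:210,210:400],None,fx=4,fy=4))
E
```

```text
20.125 [ 585.25472566 -175.75348925   62.7752587 ] [ 3.14118079e+00 -1.81148648e-03 -1.11169542e-01] [ 0.10386099  0.64079777 -1.18747611]
```

View pics/s5.png

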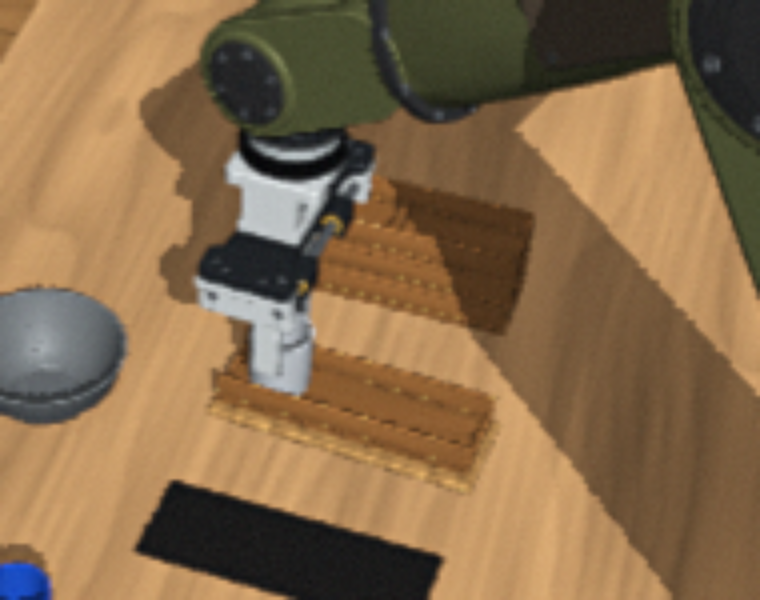

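The cup hangs upright in the gripper over the far end of the tray, at (280,365). Lowering it.

Emit:
{"method": "arm_command", "body": {"rows": [0,-0.8,-3,0,40,0,0,-1,0,40,0,0,0,0,40]}}

```text
clock: 20.5
eef_pos: [584.6, -176.7, 57.5]
eef_rot: [3.142, -0.0, -0.112]
wrist_force: [-0.2, 0.3, -0.9]
finger_gap: 46.8
```

Emit:
{"method": "arm_command", "body": {"rows": [0,0,-1,0,40,0,0,0,0,40]}}

```text
clock: 20.75
eef_pos: [584.7, -176.7, 56.7]
eef_rot: [3.141, -0.0, -0.112]
wrist_force: [-1.2, 0.0, 2.6]
finger_gap: 46.3
```

Emit:
{"method": "arm_command", "body": {"rows": [0,0,-1,0,40,0,0,0,0,40]}}

```text
clock: 21.0
eef_pos: [584.8, -176.7, 56.7]
eef_rot: [3.141, -0.001, -0.112]
wrist_force: [-5.6, 1.4, 12.3]
finger_gap: 46.2
```

Emit:
{"method": "arm_command", "body": {"rows": [0,0,1,0,40,0,0,0,0,94,0,0,0,0,94,0,0,50,0,94,0,0,58,0,94]}}

```text
clock: 21.62
eef_pos: [584.0, -176.4, 164.8]
eef_rot: [-3.141, 0.002, -0.112]
wrist_force: [0.5, 0.3, 0.3]
finger_gap: 83.3
```

Emit:
{"method": "arm_command", "body": {"rows": [-12,58,0,0,94,-12,60,0,0,94,-13,60,0,0,94,-14,60,0,0,94,-14,57,0,0,94]}}

```text
clock: 22.25
eef_pos: [518.8, 120.3, 164.4]
eef_rot: [-3.141, -0.0, -0.112]
wrist_force: [1.0, 0.5, 0.0]
finger_gap: 93.8
```

Emit:
{"method": "arm_command", "body": {"rows": [0,0,0,0,94,0,0,0,0,94]}}

```text
clock: 22.5
eef_pos: [519.6, 118.1, 164.3]
eef_rot: [3.141, -0.0, -0.111]
wrist_force: [-0.9, -0.6, 0.4]
finger_gap: 94.0
```

```bash
cat > look.py <<'E'
from h import *
w=shot('wrist'); t=shot('top'); s=manip.read_state(); print(s['clock'],s['eef_pos'],s['eef_rot'])
for n,c,z in(('w',w,3),('t',t,3)): print(n,[tuple(map(float,q)) for q in cups(c,z) if 18<q[2]<30])
W=cloud(t); b=(W[...,2]>55)&(W[...,2]<80)&(W[...,1]<-100)&(W[...,1]>-240)&(W[...,0]>400)&(W[...,0]<650)
for q in blobs(b,30): print('in tray',rect(W[q][:,:2]),W[q][:,2].max().round(1))
print('tray',cork(t)[0])
E
python3 look.py
```

```text
22.6 [519.84577561 117.31088086 164.29545261] [ 3.14147474e+00  3.12757528e-05 -1.12985990e-01]
w [(519.6, 117.9, 24.0, 54.4, 15.1, 253.0, 188.0), (441.5, 142.5, 23.9, 54.0, 15.1, 239.0, 252.0)]
t [(585.0, -175.6, 23.0, 58.0, 16.1, 334.0, 207.0)]
in tray [ 585.  -176.2   46.8   46.5   75.4] 73.0
tray [ 525.6 -169.8  200.2   63.3   -6.1]
```

Emit:
{"method": "arm_command", "body": {"rows": [0,0.8,-50,0,94,0,0,-50,0,94,0,0,-22.5,0,94,0,0,0,0,60,0,0,0,0,40]}}

```text
clock: 23.22
eef_pos: [520.4, 118.7, 43.0]
eef_rot: [-3.141, -0.002, -0.113]
wrist_force: [0.2, -0.0, -0.3]
finger_gap: 77.5
```

Emit:
{"method": "arm_command", "body": {"rows": [0,0,0,0,40,0,0,0,0,40,0,0,0,0,40,0,0,0,0,40]}}

```text
clock: 23.72
eef_pos: [519.7, 119.2, 42.3]
eef_rot: [-3.142, -0.001, -0.112]
wrist_force: [-0.9, -1.5, 5.1]
finger_gap: 47.4
```

Emit:
{"method": "arm_command", "body": {"rows": [0,0,5,0,40,0,0,40,0,40,0,0,50,0,40,0,0,0,0,40]}}

```text
clock: 24.22
eef_pos: [521.0, 119.5, 140.5]
eef_rot: [-3.14, -0.006, -0.112]
wrist_force: [-0.3, 0.3, -2.0]
finger_gap: 47.0
```

Emit:
{"method": "arm_command", "body": {"rows": [1,-57,0,0,40,1,-58,0,0,40,1,-58,0,0,40,1,-58,0,0,40,1.8,-57.8,0,0,40]}}

```text
clock: 24.85
eef_pos: [524.7, -171.3, 135.9]
eef_rot: [-3.141, 0.001, -0.112]
wrist_force: [0.4, 0.7, -1.1]
finger_gap: 47.3
```

Emit:
{"method": "arm_command", "body": {"rows": [0,0,0,0,40,0,0,-50,0,40,0,0,-20,0,40,0,0,-6,0,40,0,0,0,0,40]}}

```text
clock: 25.48
eef_pos: [525.4, -169.1, 61.0]
eef_rot: [-3.141, 0.0, -0.111]
wrist_force: [-0.4, -0.7, -0.9]
finger_gap: 47.3
```

Emit:
{"method": "arm_command", "body": {"rows": [0,0,-2,0,40,0,0,0,0,40]}}

```text
clock: 25.72
eef_pos: [525.6, -169.6, 59.4]
eef_rot: [3.141, -0.001, -0.111]
wrist_force: [0.5, 0.0, -1.2]
finger_gap: 47.4
```

Emit:
{"method": "arm_command", "body": {"rows": [0,0,-2,0,40,0,0,0,0,40]}}

```text
clock: 25.98
eef_pos: [525.6, -169.7, 57.3]
eef_rot: [3.141, -0.001, -0.112]
wrist_force: [0.0, 0.3, 2.2]
finger_gap: 47.5
```

Emit:
{"method": "arm_command", "body": {"rows": [0,0,-1,0,40,0,0,0,0,40]}}

```text
clock: 26.22
eef_pos: [525.7, -169.8, 57.2]
eef_rot: [3.141, -0.001, -0.112]
wrist_force: [-5.4, 0.9, 14.8]
finger_gap: 47.4
```

Landed. I'll release and go to cup C at about (441,143), moving up first and then across.

Emit:
{"method": "arm_command", "body": {"rows": [0,0,1,0,40,0,0,0,0,94,0,0,0,0,94,0,0,0,0,94,0,0,50,0,94]}}

```text
clock: 26.85
eef_pos: [523.6, -169.0, 104.5]
eef_rot: [-3.14, 0.007, -0.112]
wrist_force: [1.0, 0.2, 1.1]
finger_gap: 84.2
```

Emit:
{"method": "arm_command", "body": {"rows": [0,0,57,0,94,-16,59,0,0,94,-17,59,0,0,94,-17,59,0,0,94,-17,59,0,0,94]}}

```text
clock: 27.48
eef_pos: [457.5, 68.1, 164.0]
eef_rot: [-3.141, -0.0, -0.112]
wrist_force: [0.5, 0.4, -0.1]
finger_gap: 93.9
```

Emit:
{"method": "arm_command", "body": {"rows": [-17,59,0,0,94,0,18,0,0,94,0,0,0,0,94,0,0,0,0,94]}}

```text
clock: 27.98
eef_pos: [441.4, 142.7, 163.8]
eef_rot: [3.141, 0.0, -0.112]
wrist_force: [1.1, -0.0, 0.5]
finger_gap: 93.8
```

```bash
python3 look.py
```

```text
28.075 [441.50813841 142.49458809 163.81601059] [ 3.14148821e+00  1.40621653e-04 -1.12903219e-01]
w [(552.9, -141.7, 29.0, 35.9, 15.0, 504.0, 44.0), (441.1, 142.6, 23.8, 54.4, 15.0, 252.0, 189.0)]
t [(769.0, 20.8, 19.0, 61.9, 17.1, 262.0, 147.0)]
in tray [ 585.3 -176.8   47.1   46.1  -64.3] 71.5
in tray [ 526.4 -169.5   47.5   44.8   88.5] 71.6
tray [ 526.  -169.7  201.    63.4   -6.1]
```

Emit:
{"method": "arm_command", "body": {"rows": [0,0.6,-50,0,94,0,0,-50,0,94,0,0,-21.5,0,94,0,0,0,0,60,0,0,0,0,40]}}

```text
clock: 28.7
eef_pos: [442.0, 143.7, 43.4]
eef_rot: [-3.141, -0.001, -0.112]
wrist_force: [0.5, -0.5, 0.0]
finger_gap: 77.5
```

Emit:
{"method": "arm_command", "body": {"rows": [0,0,0,0,40,0,0,0,0,40,0,0,0,0,40,0,0,0,0,40]}}

```text
clock: 29.2
eef_pos: [441.5, 144.0, 42.8]
eef_rot: [-3.142, -0.001, -0.111]
wrist_force: [-1.9, -1.2, 5.9]
finger_gap: 47.5
```

Emit:
{"method": "arm_command", "body": {"rows": [0,0,5,0,40,0,0,40,0,40,0,0,50,0,40,0,0,0,0,40]}}

```text
clock: 29.7
eef_pos: [442.8, 144.4, 140.5]
eef_rot: [-3.139, -0.006, -0.112]
wrist_force: [-0.3, -0.6, -1.6]
finger_gap: 47.9
```

Emit:
{"method": "arm_command", "body": {"rows": [4,-60,0,0,40,5,-62,0,0,40,5,-62,0,0,40,5,-62,0,0,40,5.5,-61,0,0,40]}}

```text
clock: 30.32
eef_pos: [465.2, -164.9, 136.2]
eef_rot: [-3.141, 0.001, -0.112]
wrist_force: [2.2, 1.0, -0.6]
finger_gap: 47.6
```

Emit:
{"method": "arm_command", "body": {"rows": [0,0,0,0,40,0,0,-50,0,40,0,0,-20,0,40,0,0,-6,0,40,0,0,0,0,40]}}

```text
clock: 30.95
eef_pos: [465.8, -162.5, 61.4]
eef_rot: [-3.141, 0.0, -0.111]
wrist_force: [0.2, 0.4, -1.2]
finger_gap: 47.4
```

Emit:
{"method": "arm_command", "body": {"rows": [0,0,-2,0,40,0,0,0,0,40]}}

```text
clock: 31.2
eef_pos: [466.1, -163.0, 59.9]
eef_rot: [3.141, -0.001, -0.111]
wrist_force: [0.4, -0.0, -1.3]
finger_gap: 47.6
```

Emit:
{"method": "arm_command", "body": {"rows": [0,0,-2,0,40,0,0,0,0,40]}}

```text
clock: 31.45
eef_pos: [466.1, -163.1, 57.8]
eef_rot: [3.141, -0.001, -0.112]
wrist_force: [-1.0, 0.8, 2.7]
finger_gap: 47.6
```

Cup C has landed. Release, rise and go towards the hob for a look.

Emit:
{"method": "arm_command", "body": {"rows": [0,0,0,0,70,0,0,0,0,94,0,0,0,0,94,0,0,0,0,94,0,0,50,0,94]}}

```text
clock: 32.08
eef_pos: [464.2, -162.4, 105.4]
eef_rot: [-3.14, 0.006, -0.112]
wrist_force: [0.9, -1.2, 0.6]
finger_gap: 92.7
```

Emit:
{"method": "arm_command", "body": {"rows": [0,0,60,0,94,0,40,40,2,94,0,60,0,2,94,0,60,0,2,94,0,60,0,0,94]}}

```text
clock: 32.7
eef_pos: [465.5, 58.8, 207.6]
eef_rot: [-3.142, -0.001, -0.007]
wrist_force: [0.8, 0.2, -0.2]
finger_gap: 94.1
```

Emit:
{"method": "arm_command", "body": {"rows": [0,60,0,0,94,0,60,0,0,94,0,60,0,0,60,0,60,0,0,20,0,0,0,0,0]}}

```text
clock: 33.33
eef_pos: [465.0, 300.0, 206.8]
eef_rot: [3.142, 0.001, -0.003]
wrist_force: [-1.2, -0.6, -0.4]
finger_gap: 67.6
```

```bash
python3 look.py; python3 - <<'E'
from h import *
t=shot('top'); w=shot('wrist')
for n,c in(('t',t),('w',w)):
    W=cloud(c); Z=W[...,2]; K=W[(Z>100)&(Z<170)&(W[...,1]>330)&(W[...,0]>530)&(W[...,0]<760)]
    if len(K): print(n,'kettle',K.min(0).round(),K.max(0).round(),len(K))
t=dict(np.load('top0.npz')); W=cloud(t); Z=W[...,2]; K=W[(Z>65)&(Z<240)&(W[...,1]>330)&(W[...,0]>530)]
print('kettle top0',K.min(0).round(),K.max(0).round())
im=w['image'].astype(int); W=cloud(w)
g=(np.hypot(W[...,0]-487,W[...,1]-425)<45)
if g.any():
    for b in blobs(g&(im.max(2)<70),20): print('dark',rect(W[b][:,:2]),np.median(W[b][:,2]))
    for b in blobs(g&(W[...,2]>58),20): print('high',rect(W[b][:,:2]),np.percentile(W[b][:,2],[5,50,95]))
cv2.imwrite('pics/w6.png',w['image'])
E
```

```text
33.425 [465.59409894 296.97491003 207.02108217] [ 3.14111536e+00  5.69802234e-04 -5.84167852e-03]
w []
t [(584.9, -175.8, 22.9, 57.8, 15.9, 334.0, 207.0), (526.2, -169.1, 23.0, 58.3, 16.0, 332.0, 229.0), (466.7, -162.3, 23.0, 58.5, 15.3, 330.0, 251.0), (465.8, 356.0, 19.7, 54.3, 46.6, 137.0, 251.0)]
in tray [ 584.8 -176.3   47.1   46.3  -68.5] 73.5
in tray [ 526.4 -169.9   47.5   44.7   89. ] 72.8
in tray [ 466.7 -162.7   46.3   44.3   87.8] 72.8
tray [ 525.8 -169.6  200.3   63.4   -6.2]
t kettle [582. 347. 100.] [759. 484. 170.] 2041
w kettle [582. 349. 100.] [642. 479. 170.] 7650
kettle top0 [580. 345.  65.] [763. 484. 227.]
high [488.2 428.2  43.2  43.1 -14.6] [61.1788113  63.87143147 73.45488228]
```

View pics/w6.png

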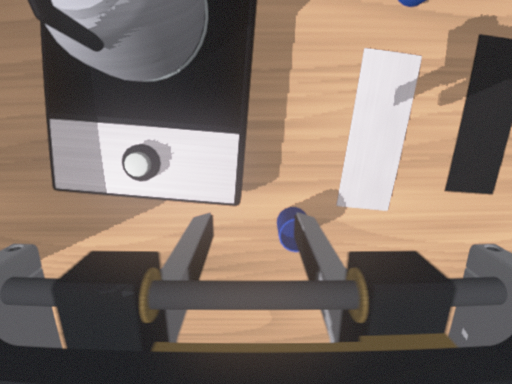

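The steel mat is empty. The white button cap is at (136,165) inside the dark collar, and the fingers are closing over the counter near a blue cup well below. Next: locate the cap precisely.

```bash
cat > btn.py <<'E'
from h import *
for n in('wrist','top','side'):
    c=shot(n); im=c['image'].astype(int); W=cloud(c)
    g=np.hypot(W[...,0]-487,W[...,1]-428)<26
    for b in blobs(g&(im.min(2)>95),8):
        v,u=np.nonzero(b); p=W[b]; 
        if np.median(p[:,2])<66: continue
        q=ray(c,[[u.mean(),v.mean()]],np.median(p[:,2]))[0]
        print(n,q.round(1),rect(p[:,:2]),b.sum(),np.percentile(p[:,2],[10,50,90]).round(1))
s=manip.read_state(); print(s['clock'],s['eef_pos'],s['joints'].round(2),s['finger_gap'])
E
python3 btn.py
```

```text
side [488.3 432.3  71.3] [489.2 429.1  29.6  25.6 -72.7] 150 [65.8 71.3 74.4]
33.675 [466.13623386 296.0052372  207.62264865] [ 0.5   0.31  1.53 -0.    1.3   2.08] 39.45476003280543
```

Emit:
{"method": "arm_command", "body": {"rows": [7,45,0,0,0,8,45,0,0,0,7,42.5,0,0,0,0,0,0,0,0,0,0,-50,0,0]}}

```text
clock: 34.3
eef_pos: [489.4, 429.7, 160.2]
eef_rot: [-3.137, -0.006, -0.007]
wrist_force: [0.7, 0.3, -0.7]
finger_gap: 0.7
```

Emit:
{"method": "arm_command", "body": {"rows": [0,0,-45,0,0,0,0,-15,0,0,0,0,0,0,0]}}

```text
clock: 34.67
eef_pos: [488.2, 428.9, 97.8]
eef_rot: [3.141, 0.0, -0.008]
wrist_force: [1.0, -0.6, 0.8]
finger_gap: 0.3
```

```bash
python3 - <<'E'
from h import *
c=shot('side'); w=shot('wrist'); s=manip.read_state(); print(s['clock'],s['eef_pos'],s['eef_rot'],s['wrist_force'])
a=cv2.resize(c['image'][250:384,190:330],(480,460)); b=cv2.resize(w['image'][80:384,100:400],(310,460))
cv2.imwrite('pics/s7.png',np.hstack([a,b]))
E
```

```text
34.775 [488.67925262 429.72522585  99.56983521] [-3.13981233e+00 -2.26729578e-03 -7.19418118e-03] [1.32027987 0.75453698 0.60437511]
```

View pics/s7.png

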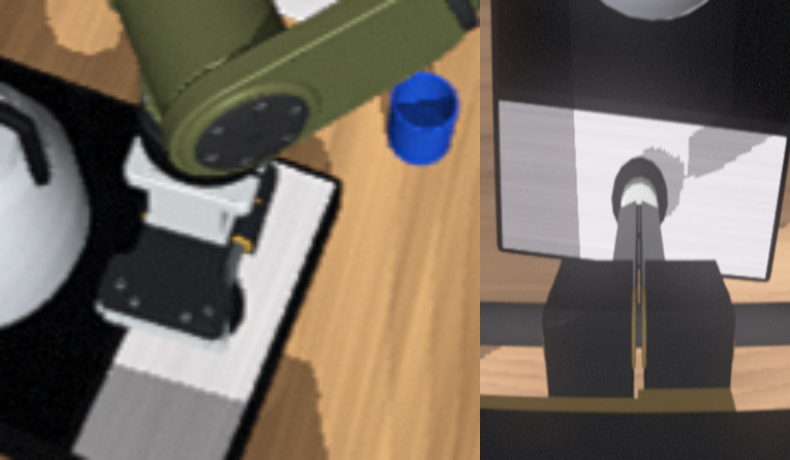

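The wrist crop (right half) shows the closed fingers centred on the white cap at (640,195), clear of the kettle. Pressing in small steps.

Emit:
{"method": "arm_command", "body": {"rows": [0,0,-8,0,0,0,0,-4,0,0,0,0,0,0,0]}}

```text
clock: 35.15
eef_pos: [487.7, 429.4, 85.1]
eef_rot: [3.141, 0.0, -0.007]
wrist_force: [-0.1, 0.5, 0.1]
finger_gap: 0.3
```

Emit:
{"method": "arm_command", "body": {"rows": [0,0,-3,0,0,0,0,0,0,0]}}

```text
clock: 35.4
eef_pos: [487.9, 429.6, 82.5]
eef_rot: [-3.141, -0.0, -0.007]
wrist_force: [-1.0, 1.0, 1.3]
finger_gap: 0.9
```

Emit:
{"method": "arm_command", "body": {"rows": [0,0,-3,0,0,0,0,0,0,0]}}

```text
clock: 35.65
eef_pos: [488.0, 429.6, 79.5]
eef_rot: [-3.141, -0.0, -0.007]
wrist_force: [0.5, 0.7, 3.4]
finger_gap: 0.3
```

Emit:
{"method": "arm_command", "body": {"rows": [0,0,-2,0,0,0,0,0,0,0]}}

```text
clock: 35.9
eef_pos: [487.9, 429.6, 77.5]
eef_rot: [-3.141, -0.0, -0.007]
wrist_force: [0.5, 0.1, 4.7]
finger_gap: 0.6
```

Emit:
{"method": "arm_command", "body": {"rows": [0,0,-1.5,0,0,0,0,0,0,0]}}

```text
clock: 36.15
eef_pos: [488.0, 429.7, 77.1]
eef_rot: [-3.141, -0.001, -0.007]
wrist_force: [-2.9, -1.3, 13.4]
finger_gap: 0.5
```

The force rose along the spring to about 5 N and then jumped to 13 N at the stop, roughly 6 mm after contact. Rising, then moving clear for the final check.

Emit:
{"method": "arm_command", "body": {"rows": [0,0,0,0,0,0,0,10,0,0,0,0,50,0,0,0,0,60,0,0,0,-40,20,0,0]}}

```text
clock: 36.78
eef_pos: [487.9, 390.7, 219.2]
eef_rot: [-3.139, -0.003, -0.005]
wrist_force: [0.3, -1.0, 0.1]
finger_gap: 0.0
```

Emit:
{"method": "arm_command", "body": {"rows": [-20,-55,0,0,0,-20,-55,0,0,0,-20,-55,0,0,0,-20,-55,0,0,0,0,0,0,0,0]}}

```text
clock: 37.4
eef_pos: [406.9, 167.2, 216.1]
eef_rot: [3.141, 0.0, -0.01]
wrist_force: [0.6, 0.8, 0.4]
finger_gap: 0.4
```

```bash
python3 look.py; python3 btn.py; python3 - <<'E'
from h import *
t=shot('top'); d=shot('side'); W=cloud(t); Z=W[...,2]; hsv=cv2.cvtColor(t['image'],cv2.COLOR_BGR2HSV)
bx=(W[...,1]<-290)&(W[...,1]>-375)&(W[...,0]>400)&(W[...,0]<650)
print('pile',rect(W[bx&(Z>77)&(Z<90)][:,:2]),np.nanpercentile(Z[bx&(Z>70)],[50,95]))
m=(np.hypot(W[...,0]-620,W[...,1]-420)<150)&(Z>65); print('kettle',W[m].min(0).round(),W[m].max(0).round())
a=cv2.resize(t['image'][60:300],(800,375)); b=cv2.resize(d['image'][80:240,170:400],(320,222))
o=np.zeros((600,800,3),np.uint8); o[:375]=a; o[378:600,:320]=b; o[378:600,330:650]=cv2.resize(t['image'][185:270,295:417],(320,222)); cv2.imwrite('pics/f.png',o)
E
```

```text
37.5 [408.01220152 169.52055305 216.16680654] [-3.14133661e+00 -3.66555980e-04 -7.81986408e-03]
w [(463.2, -148.6, 18.8, 61.2, 17.2, 499.0, 128.0), (390.3, 236.2, 23.3, 51.0, 15.9, 207.0, 179.0), (389.2, 244.6, 20.5, 47.3, 15.0, 189.0, 194.0)]
t [(466.7, -162.5, 23.0, 59.0, 15.7, 331.0, 251.0)]
in tray [ 585.  -176.5   47.3   46.1  -65.6] 71.3
in tray [ 526.5 -169.5   47.7   44.9   88.6] 72.5
in tray [ 466.7 -162.7   45.9   44.3   88. ] 71.4
tray [ 525.7 -169.8  200.4   63.8   -6.2]
wrist [486.6 419.1  68.7] [486.4 425.4  51.6  46.  -11. ] 915 [51.  68.7 73.3]
top [487.5 428.   72. ] [488.2 430.6  29.9  24.5  85.6] 84 [69.  72.  73.9]
side [488.2 432.6  71.8] [489.3 429.   30.2  25.6 -73.1] 151 [65.2 71.8 74.4]
37.65 [408.03136147 170.32058453 215.67730824] [0.31 0.06 1.81 0.   1.28 1.89] 0.38002046489099794
pile [ 531.  -333.2  200.1   66.2   -3.8] [81.41232703 85.96015068]
kettle [474. 345.  65.] [763. 484. 228.]
```

View pics/f.png

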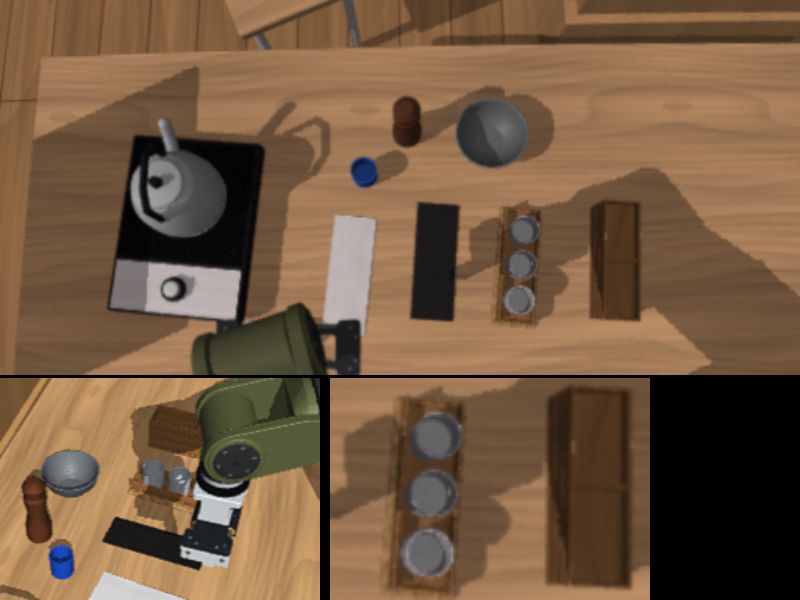

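The three cups stand in the serving tray on the cork at (520,265). The pile is nested at (615,260), and the button is up again at about z 72. The kettle, mill, bowl and far blue cup look undisturbed, but the arm hides the near blue cup in this view. Handing in.

```bash
python3 -c "
from cell import manip
print(manip.sign_off())"
```

```text
the job is handed in; nothing more can be done
None
```

The job is done and handed in at about 38 s of the 210 s. Everything asked was carried out in order.

- **Trays:** I set the plain and divided trays aside as one unit and laid the serving tray on the cork mat. The pair then went back onto the bottom tray, which stayed where it stood.
- **Cups:** All three steel cups stand in the serving tray, about 60 mm apart.
- **Button:** I pressed it about 6 mm to its stop (13 N there), then released it.

**Last checks**
- **Serving tray:** its centre measured (525.7, -169.8) with yaw -6.2°. The cork mat measured (525.4, -170.5), -6.5°, so it is centred to within the camera's 2 mm accuracy.
- **Pile:** it measured (531, -333), yaw -3.8°, against (531, -331) at the start. The rim is at about 83 mm, which is the nested height for three trays.
- **Cups:** all three are upright in the tray; no knock to a cup was seen during the run.
- **Button:** back up at about 72 mm.
- **Left alone:** the kettle, pepper mill, bowl and far blue cup looked unmoved in the picture. I only measured the kettle. The near blue cup was hidden by the arm in the last picture, but nothing went near it.

The side camera read 1–2 mm high in y compared with the other two, so I relied on those instead. My wrist-camera check of the button cap gave no usable reading, so its position came from the side camera and the collar.

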